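# Shut the hinged sample cell and hold its pin home

## Robot

A 6-joint arm with a two-finger parallel gripper is mounted at the origin on the work surface. World frame = base frame: x ahead of the robot, y to its left, z up, the work surface at z = 0. Lengths are in m, angles in rad, forces in N, time in s.
With the tool pointing down it reaches from about 0.35 to 0.775 m from the base axis. Payload 7.3 kg.
Tool frame: the origin (TCP) lies on the mounting face of the last link; the fingertips stand 178 mm ahead of it and the grasp point (between the pads) lies 159 mm ahead of it (robot.grip_depth is the distance from the TCP to the grasp point, in m); z points along the fingers, y is the line along which they close (so a half turn about z gives the same grasp; the last joint's range is limited). The gripper opens to 92 mm and grips with 3 to 60 N. Pads are 19 mm wide; open, the fingers measure 130 mm over their backs; the gripper's body (75 mm by 190 mm) begins 47 mm behind the grasp point.
Start: joints at [1.131, 0.342, 1.524, -0, 1.275, -0.146], TCP at [0.152, 0.503, 0.405] pointing down, gripper open.
Joint ranges: [-2.53, 2.53], [-0.77, 2.02], [0.04, 2.7], [-1, 4.14], [0.28, 2.66], [-3.11, 3.11]. Speed limits (rad/s): [2.57, 2.57, 3.14, 3.14, 3.14, 3.14].

## Interface

Orientations are given as [roll, pitch, yaw] about the fixed x, y, z axes, in that order (R = Rz(yaw) Ry(pitch) Rx(roll)).
In Python, from cell import observe, cams, robot, models gives the robot as it stands.
- The arm moves only by the shell command python3 -m jog 'ROWS' [FORCE]. ROWS is JSON, a list of rows, each a list of 3 entries, a list of its own where there are three numbers: the shift along the tool's x, y, z each as a share of 0.4 m, from -1 to 1, then the turn about the tool's z as a share of pi rad, from -1 to 1, then the closure, from 0 (fully open) to 1 (shut). In form: [[[x, y, z], turn, jaw], ...]. A call has 1 to 12 rows; each row is the pose to reach, as a shift and turn from the pose commanded when the call began, along the tool's axes at that moment, turning the shorter way round; what a row does not reach only later rows make up. A row lasts 1/8 s, in which the tool goes at most 62.5 mm and 10.7 degrees, less where a joint would pass 70% of its speed; a pose out of reach is approached as far as the arm can. A call with a number of a shift or a turn outside -1 to 1 is refused whole. A call with a gripper value outside its range is refused whole. The fingers move at their own pace and stop on an object; FORCE is the grip in N (left out, the last holds). Time passes only in rows, so rows that repeat a pose let the fingers close. It gives the time, the measured TCP pose, the force, the opening and the grip force at its end, in the units of the state.
- observe(): the state, without advancing time (a new reading comes with each control period).
- cams.read_camera(name): name is "scene" or "top"; returns the picture (420x560x3 uint8, red, green, blue); there is no depth.
- cams.camera_model(name): a dict with "camera_matrix" (3x3 intrinsics, pixels), "pose" (4x4, takes a point from camera to world coordinates). Camera axes: x right, y down, z forward; pixel columns grow to the right and rows downward; lengths in m; the calibration is good to about 2 mm. A picture is of the moment at which its call begins. camera_model takes no time and is no camera call.
- robot.hand_in(): hands the job in; it is judged then, once.
Trained networks look in the newest picture that a camera, given by its name, has taken for a name from the list of things; names that differ only in an ending like _2 or _b are one class to them, and where a whole thing is asked for, a point or a joint stands for the part that bears it (a point fixed in the world has none). Each returns a list of dicts, best first, with "confidence" (0 to 1); they miss things now and then, are a little off and sometimes report something else, mostly with a low value. They report only what shows in the picture. A call takes as long as a camera call. They do not tell look-alikes from the thing itself.
- models.find_in(target, camera): "position" ([x, y, z] in m, in world coordinates, good to about 4 mm: the middle of the surface that is visible of it).
- models.pinpoint(target, camera): "position" ([x, y, z] in m, in world coordinates, good to about 4 mm: a listed point, or the origin of a listed thing).
The state is a dict: "time": time; "qpos": joint angles; "qvel": joint speeds; "joint_efforts": joint torques, N m; "tool_pos": TCP position; "tool_rot": TCP orientation; "contact_force": force on the tool from outside, world axes, zero at the start; "torque": the same for the moment, N m; "opening": finger opening in m; "grip_force": force on a finger pad.
Only numpy, scipy, OpenCV 4.12 (cv2) and the standard library are available. Lean on these libraries where they do the work, as an engineer would, in place of code of your own. Each camera call takes 0.05 s, during which the arm holds its last target. There are 200 camera calls.

## Task

Fold the blue cover of the hinged sample cell down onto its lower half, then take the red-knobbed pin from the white rack and push it down through the hole in the cover and into the hole below until its flange presses the cover fully shut against its spring. Finish while still holding the pin pressed down: do not let go, because the spring pushes the cover open again. Leave the black-knobbed pin and everything else on the bench where it stands.

Things in the scene. Friction and masses are not known exactly. Their poses are not given: they have to be found in the camera images.
- cell: hinged sample cell, fixed to the bench: aluminium lower half 160 x 110 x 50 mm (x, y, z). Origin: centre of its underside. Its +x points to the hinge side, -x to the side with the pin hole, z up.
- cell_hole (a point): mouth of the pin hole in the top of the lower half (50 mm above the bench), 55 mm to -x of the cell's centre line, same axes as the cell. Round hole, 15 mm wide with a 2 mm chamfer, vertical, 42 mm deep.
- cell_hinge (a point): middle of the cover's hinge axis, 70 mm to +x of the cell's centre, 52 mm above the bench; the axis runs along the cell's y; same axes as the cell.
- leaf (a joint): fold angle of the hinge, rad: 0 is folded fully down, grows as the cover opens upward (1.57 upright), starts at 0.8 to 1.4. The hinge carries two thin steel straps under the blue cover. It is stiff (about 0.12 N m), so the cover stays where it is left and must be pushed all the way down by its outer face (the one facing up and towards the hinge side when open).
- cover (a joint): angle at which the blue cover stands off the steel straps, against a spring, about the same hinge axis, rad: 0.06 when not pressed, 0 when pressed fully shut. The cover's angle to level is leaf + cover. With the leaf at 0 the cover springs up to 0.06 (its hole 7.5 mm high); about 2 N down at its hole starts it, 8 N brings it to its stop at 0.
- cover_hole (a point): centre of the mouth of the pin hole in the outer face of the blue cover, 125 mm from the hinge axis, 15 mm wide, 2 mm chamfer; z is the outward normal. The cover is a plate 150 x 100 x 10 mm, 0.12 kg, reaching from the hinge axis towards the free side, its outer face 12 mm from the axis. Its hole lies over the hole in the lower half when the cover is down (shut: outer face 64 mm above the bench).
- rack: white block 60 x 150 x 50 mm (x, y, z) fixed to the bench, with two upright 15 mm holes 40 mm either side of its middle along its y, one holding the red pin and one the black pin. Origin: centre of its underside.
- pin: the pin to use, loose, about 0.12 kg, upright in the rack at the start (tip 5 mm above the bench). Origin: centre of the tip, z up along the pin. Steel shaft 12 mm thick, 45 mm long, its last 4 mm tapered to 7 mm; then a steel flange 34 mm wide, 5 mm thick; then a red knob 22 mm wide, 30 mm tall (50 to 80 mm above the tip), to grip from above.
- pin_seat (a point): centre of the underside of the red pin's flange, 45 mm above its tip
- spare_pin: spare pin in the other hole of the rack, the same but with a black knob 28 mm wide; leave it. Origin: centre of its tip.
- beaker: steel beaker, 84 mm wide, 150 mm tall; leave it. Origin: centre of its underside.
- tub: clear plastic bowl, 110 mm wide, 65 mm tall; leave it. Origin: centre of its underside.
- aging_cell: small steel pressure cylinder, 60 mm wide, 115 mm tall; leave it. Origin: centre of its underside.
- wash_bottle: white plastic bottle with red cap, 64 mm wide, 170 mm tall; leave it. Origin: centre of its underside.
- wrench: steel wrench 180 mm long lying on the bench; leave it. Origin: on its underside, near its middle.
Mind the look-alikes: they are no part of the job. What is shaped like the cell but turquoise or yellow is not meant.

How it is judged:
By the outcome, as a careful person would: the job done as asked, in the order asked, and still so for the second after the job is handed in, while the arm keeps its last pose, push and grip.
It also fails if it takes over 64 s, if anything falls off the work surface, if the arm or the gripper's body presses on something with over 40 N, if the wrist force passes 120 N, or if a joint passes its speed limit or range.

## Working session

There is one attempt and no reset: what is moved stays moved. The work goes in short steps, Python scripts to look and compute and a shell command to move; the robot and the scene stay as the last step left them, time stands still between calls to the robot, and variables do not carry over. Pictures are saved under pics/ and viewed, at most 10 in all, crops included, and the job is handed in when it is done.

```bash
mkdir -p pics; ls; python3 - <<'E'
from cell import observe,cams,robot,models
import cv2,numpy as np
for n in("scene","top"):
    im=cams.read_camera(n); cv2.imwrite(f"pics/{n}0.png",im[:,:,::-1])
    m=cams.camera_model(n); print(n,np.round(m["camera_matrix"],1).tolist(),np.round(m["pose"],3).tolist())
    for t in["cell","cell_hole","cell_hinge","cover_hole","rack","pin","pin_seat","spare_pin"]:
        print(t,[(np.round(d["position"],3).tolist(),round(d["confidence"],2)) for d in models.pinpoint(t,n)[:4]])
s=observe();print(s["tool_pos"],s["tool_rot"],s["time"],s["opening"])
E
```

```text
pics
scene [[391.5, 0.0, 287.2], [0.0, 391.5, 205.3], [0.0, 0.0, 1.0]] [[-0.422, 0.773, -0.474, 0.98], [0.907, 0.359, -0.221, 0.192], [-0.001, -0.523, -0.852, 0.848], [0.0, 0.0, 0.0, 1.0]]
cell [([0.27, 0.214, 0.001], 0.76), ([0.412, 0.002, 0.001], 0.72), ([0.295, -0.224, -0.0], 0.59)]
cell_hole [([0.216, 0.217, 0.05], 0.92), ([0.363, -0.008, 0.054], 0.8), ([0.245, -0.211, 0.052], 0.64), ([0.511, 0.182, 0.047], 0.59)]
cell_hinge [([0.369, -0.236, 0.053], 0.82), ([0.638, 0.178, 0.046], 0.78), ([0.485, 0.017, 0.051], 0.66), ([0.341, 0.209, 0.054], 0.56)]
cover_hole [([0.243, -0.212, 0.06], 0.85), ([0.63, 0.176, 0.178], 0.66), ([0.216, 0.214, 0.064], 0.66), ([0.364, -0.007, 0.064], 0.63)]
rack [([0.582, -0.153, 0.001], 0.97)]
pin [([0.576, -0.191, 0.008], 0.56)]
pin_seat [([0.571, -0.195, 0.047], 0.67)]
spare_pin [([0.601, -0.118, 0.006], 0.77)]
top [[513.7, 0.0, 277.0], [0.0, 513.7, 206.6], [0.0, 0.0, 1.0]] [[-0.015, -0.998, 0.065, 0.432], [-1.0, 0.013, -0.027, 0.009], [0.026, -0.065, -0.998, 1.493], [0.0, 0.0, 0.0, 1.0]]
cell [([0.411, -0.0, 0.003], 0.92), ([0.298, -0.223, 0.005], 0.71), ([0.564, 0.176, 0.001], 0.67), ([0.274, 0.212, 0.002], 0.63)]
cell_hole [([0.216, 0.219, 0.05], 0.86), ([0.514, 0.181, 0.049], 0.85), ([0.363, -0.009, 0.054], 0.63)]
cell_hinge [([0.366, -0.23, 0.049], 0.92), ([0.635, 0.175, 0.048], 0.81), ([0.486, 0.01, 0.052], 0.74), ([0.341, 0.212, 0.05], 0.62)]
cover_hole [([0.246, -0.21, 0.063], 0.97), ([0.216, 0.217, 0.062], 0.82), ([0.621, 0.177, 0.183], 0.81), ([0.365, -0.01, 0.062], 0.81)]
rack [([0.589, -0.153, 0.003], 0.84)]
pin [([0.576, -0.194, 0.004], 0.43)]
pin_seat [([0.576, -0.194, 0.05], 0.58)]
spare_pin [([0.598, -0.118, 0.004], 0.41)]
[0.15200591 0.50250826 0.40477872] [3.14143292e+00 9.76859424e-06 2.84782424e+00] 0.9 0.09182461190146031
```

View pics/scene0.png

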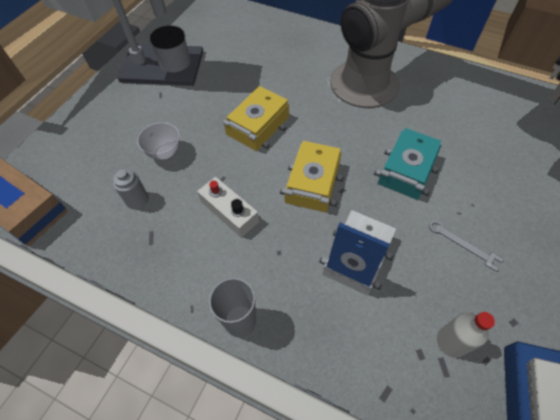

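View pics/top0.png

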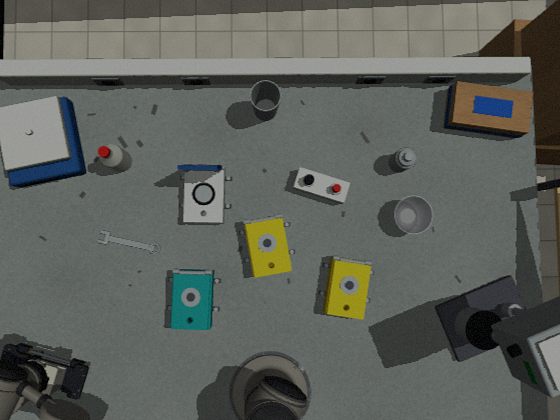

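The scene picture shows the blue-covered cell at about (360,250), open, with the turquoise cell at (412,160) and yellow cells at (258,115) and (315,175). The rack is at (228,205), with the red knob at (214,187) and the black knob at (237,206). In the top view the blue cell is at (204,195), the red knob at (337,188) and the black knob at (309,180).

Look-alikes for the cell: turquoise (192,300), yellow (268,246) and yellow (349,288). For the pin: the black knob (309,180) and the red bottle cap (104,152). I choose the blue cell and the red knob in the rack, and check both in one crop.

```bash
python3 - <<'E'
from cell import observe,cams,robot,models
import cv2,numpy as np
im=cams.read_camera("top")[:,:,::-1]; im2=cams.read_camera("scene")[:,:,::-1]
a=cv2.resize(im[150:240,170:370],None,fx=4,fy=4,interpolation=cv2.INTER_CUBIC)
b=cv2.resize(im2[170:300,190:410],None,fx=1.8,fy=1.8,interpolation=cv2.INTER_CUBIC)
c=np.zeros((600,800,3),np.uint8);c[:360]=a;c[360:594,:396]=b
cv2.imwrite("pics/crop1.png",c)
for n in("top","scene"):
  for t,ref in[("cell",[.565,.177]),("cell_hole",[.512,.182]),("cell_hinge",[.636,.176]),("cover_hole",[.625,.177]),("rack",[.586,-.153]),("pin",[.576,-.193]),("pin_seat",[.575,-.194]),("spare_pin",[.6,-.118]),("beaker",None),("wash_bottle",None),("aging_cell",None)]:
    v=[]
    for k in range(5 if ref else 1):
        cams.read_camera(n)
        r=[np.array(d["position"]) for d in models.pinpoint(t,n)]
        if ref: r=[p for p in r if np.hypot(*(p[:2]-ref))<.03]
        v+=r[:1]
    if v: print(n,t,len(v),np.round(np.mean(v,0),4),np.round(np.std(v,0),4))
print(observe()["time"])
E
```

```text
top cell 4 [ 5.669e-01  1.769e-01 -1.000e-04] [0.0014 0.0023 0.0013]
top cell_hole 5 [0.5114 0.1789 0.0493] [0.0009 0.0014 0.0014]
top cell_hinge 5 [0.6332 0.1763 0.0487] [0.0011 0.0011 0.0018]
top cover_hole 5 [0.6235 0.177  0.1816] [0.0013 0.0011 0.0008]
top rack 5 [ 0.5874 -0.1536  0.0024] [0.0007 0.0012 0.0017]
top pin 5 [ 0.5745 -0.1961  0.0063] [0.0016 0.0018 0.0015]
top pin_seat 5 [ 0.5754 -0.1925  0.0483] [0.001  0.0016 0.0004]
top spare_pin 4 [ 0.5988 -0.1157  0.0034] [0.001  0.001  0.0016]
top beaker 1 [8.156e-01 4.000e-03 4.000e-04] [0. 0. 0.]
top wash_bottle 1 [0.6648 0.4256 0.0046] [0. 0. 0.]
top aging_cell 1 [ 0.6564 -0.3848 -0.0035] [0. 0. 0.]
scene cell 4 [ 0.5681  0.1772 -0.0017] [0.0017 0.0011 0.0015]
scene cell_hole 5 [0.5115 0.1804 0.0511] [0.001  0.0023 0.0009]
scene cell_hinge 5 [0.6371 0.1756 0.0476] [0.0013 0.0014 0.0018]
scene cover_hole 5 [0.6313 0.1765 0.1798] [0.0017 0.0016 0.0012]
scene rack 5 [ 0.5836 -0.1551  0.    ] [0.0012 0.0017 0.0011]
scene pin 5 [ 0.5755 -0.1895  0.0059] [0.0014 0.0014 0.0009]
scene pin_seat 5 [ 0.5715 -0.195   0.0463] [0.001  0.001  0.0028]
scene spare_pin 5 [ 0.6007 -0.1197  0.0067] [0.0014 0.0021 0.001 ]
scene aging_cell 1 [ 6.564e-01 -3.853e-01  2.000e-04] [0. 0. 0.]
9.6
```

View pics/crop1.png

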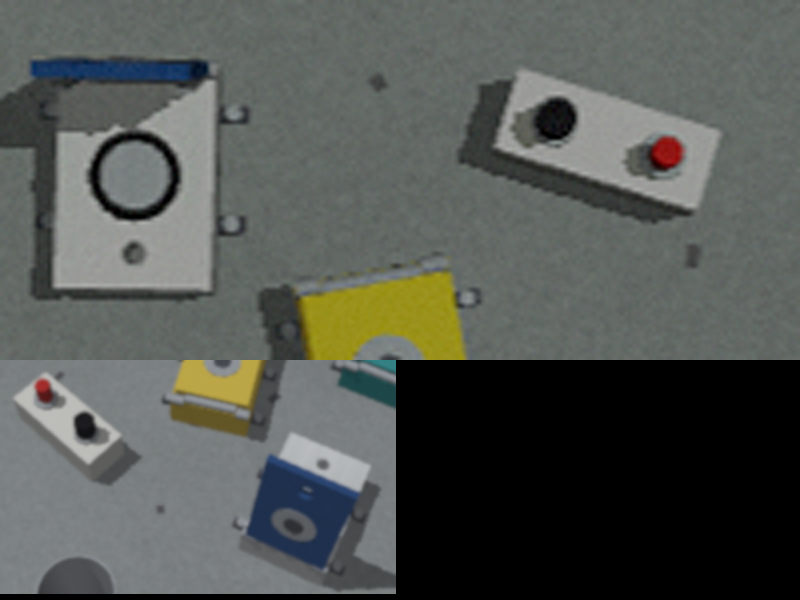

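The crop confirms the blue-covered cell, with its hole at top pixel (203.5,213), and the red knob in the rack at top pixel (337,189). I'll check both against the calibration and write the move helper.

```bash
cat > h.py <<'E'
import numpy as np
from scipy.spatial.transform import Rotation as Ro
from cell import observe,cams
def ray(n,uv,z):
    m=cams.camera_model(n);P=np.array(m["pose"]);d=P[:3,:3]@np.linalg.solve(m["camera_matrix"],[*uv,1])
    return P[:3,3]+d*(z-P[2,3])/d[2]
def rel(p,yaw=None):
    "row shift/turn from current TCP to world TCP position p"
    s=observe();R=Ro.from_euler("xyz",s["tool_rot"]);v=R.inv().apply(np.array(p)-s["tool_pos"])/.4
    t=0 if yaw is None else -((yaw-s["tool_rot"][2]+np.pi)%(2*np.pi)-np.pi)/np.pi
    return np.round([*v,t],4).tolist()
E
python3 - <<'E'
from h import *
import cv2
im=cv2.imread("pics/top0.png").astype(int);im2=cv2.imread("pics/scene0.png").astype(int)
for n,i,box in(("top",im,(150,240,290,370)),("scene",im2,(170,240,190,260))):
    b=i[box[0]:box[1],box[2]:box[3]];m=(b[...,2]>110)&(b[...,1]<70)
    y,x=np.nonzero(m);uv=(x.mean()+box[2],y.mean()+box[0]);print(n,uv,len(x),[ray(n,uv,z).round(4) for z in(.085,.075)])
print("hole",ray("top",(203.1,212.6),.05))
print("holescene",ray("scene",(190+323/1.8-.3,170+(463-360)/1.8-.3),.05))
print(rel([.70,.172,.40],3.11), rel([.70,.172,.33],3.11))
E
```

```text
top (np.float64(336.375), np.float64(187.225)) 40 [array([ 0.5747, -0.193 ,  0.085 ]), array([ 0.5757, -0.1944,  0.075 ])]
scene (np.float64(213.22222222222223), np.float64(184.44444444444446)) 36 [array([ 0.5769, -0.1889,  0.085 ]), array([ 0.5716, -0.1939,  0.075 ])]
hole [0.51129383 0.17852309 0.05      ]
holescene [0.50955142 0.18145505 0.05      ]
[-1.5506, -0.3942, 0.0118, -0.0835] [-1.5506, -0.3942, 0.1868, -0.0835]
```

```bash
python3 -m jog '[[[-1,-0.25,-0.05],-0.08,1],[[-1,-0.25,-0.05],-0.08,1],[[-1,-0.25,-0.05],-0.08,1],[[-1,-0.25,-0.05],-0.08,1],[[-1,-0.25,-0.05],-0.08,1],[[-1,-0.25,-0.05],-0.08,1],[[-1,-0.25,-0.05],-0.08,1]]' 30; python3 - <<'E'
from h import *
print(rel([.70,.174,.425],3.11), rel([.70,.174,.335],3.11),rel([.66,.175,.335],3.11))
E
```

```text
time: 10.48
tool_pos: [0.508, 0.2892, 0.4247]
tool_rot: [3.142, 0.0, 3.097]
contact_force: [0.0, 1.0, 0.4]
opening: 0.0263
grip_force: 0.0
[-0.4923, -0.2664, -0.0005, -0.004] [-0.4922, -0.2664, 0.2245, -0.004] [-0.3922, -0.2684, 0.2245, -0.004]
```

```bash
python3 -m jog '[[[-0.49,-0.267,0],-0.004,1],[[-0.49,-0.267,0],-0.004,1],[[-0.49,-0.267,0],-0.004,1],[[-0.49,-0.267,0],-0.004,1],[[-0.49,-0.267,0.24],-0.004,1],[[-0.49,-0.267,0.24],-0.004,1],[[-0.39,-0.267,0.24],-0.004,1],[[-0.39,-0.267,0.24],-0.004,1]]' 30; python3 - <<'E'
from h import *
for x,z in((.62,.149),(.592,.138),(.569,.118),(.553,.093),(.546,.070),(.546,.066)):print(rel([x,.177,z+.178]))
E
```

```text
time: 11.48
tool_pos: [0.6553, 0.178, 0.3272]
tool_rot: [-3.141, -0.005, 3.112]
contact_force: [0.7, -0.4, -0.1]
opening: 0.0003
grip_force: 0.0
[0.088, -0.005, 0.001, 0.0]
[0.1579, -0.007, 0.0289, 0.0]
[0.2151, -0.0087, 0.0792, 0.0]
[0.2547, -0.0098, 0.1419, 0.0]
[0.2719, -0.0103, 0.1995, 0.0]
[0.2719, -0.0103, 0.2095, 0.0]
```

```bash
python3 -m jog '[[[0.04,0,0],0,1],[[0.09,0,0],0,1],[[0.125,0,0.014],0,1],[[0.16,0,0.03],0,1],[[0.19,0,0.054],0,1],[[0.22,0,0.08],0,1],[[0.24,0,0.11],0,1],[[0.26,0,0.142],0,1],[[0.27,0,0.17],0,1],[[0.275,0,0.2],0,1]]' 30; python3 - <<'E'
from h import *
import cv2
a=cams.read_camera("scene")[130:310,280:440,::-1]; cv2.imwrite("pics/fold.png",cv2.resize(a,None,fx=3,fy=3))
E
```

```text
time: 12.72
tool_pos: [0.5475, 0.1809, 0.2483]
tool_rot: [3.141, 0.001, 3.112]
contact_force: [-0.8, 0.4, -0.0]
opening: 0.0003
grip_force: 0.2
```

View pics/fold.png

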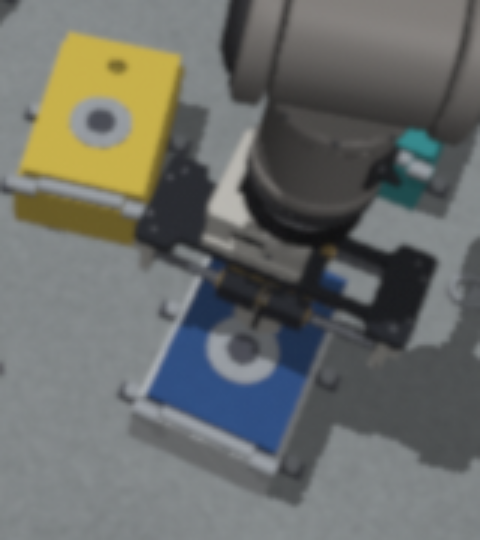

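The crop shows the blue cover folded down under the closed fingers at crop (265,300). I'll press a bit further until the spring pushes back.

```bash
python3 -m jog '[[[0,0,0.006],0,1],[[0,0,0.012],0,1],[[0,0,0.012],0,1]]' 30
```

```text
time: 13.15
tool_pos: [0.547, 0.181, 0.2445]
tool_rot: [3.142, -0.001, 3.112]
contact_force: [-5.0, 1.3, 6.8]
opening: 0.0003
grip_force: 3.6
```

```bash
python3 -m jog '[[[0,0,-0.15],0,1],[[0,0,-0.26],0,1],[[0,0,-0.26],0,1]]' 30; python3 - <<'E'
from h import *
print(rel([.575,-.193,.345],2.836),rel([.575,-.193,.237],2.836))
E
```

```text
time: 13.52
tool_pos: [0.5482, 0.1811, 0.3521]
tool_rot: [3.14, 0.009, 3.112]
contact_force: [0.6, 0.1, -0.2]
opening: 0.0006
grip_force: 0.0
[-0.0947, -0.9328, 0.0169, 0.0878] [-0.0923, -0.9333, 0.2869, 0.0878]
```

```bash
python3 -m jog '[[[-0.094,-0.933,0],0.088,0.45],[[-0.094,-0.933,0],0.088,0.45],[[-0.094,-0.933,0],0.088,0.45],[[-0.094,-0.933,0],0.088,0.45],[[-0.094,-0.933,0],0.088,0.45],[[-0.094,-0.933,0],0.088,0.45],[[-0.094,-0.933,0],0.088,0.45],[[-0.094,-0.933,0],0.088,0.45]]' 30; python3 - <<'E'
from h import *
import cv2
a=cams.read_camera("scene")[:,:,::-1];cv2.imwrite("pics/s2.png",a); b=cams.read_camera("top")[:,:,::-1];cv2.imwrite("pics/t2.png",b)
from cell import models
for n in("top","scene"):
  print([(np.round(d["position"],4).tolist(),round(d["confidence"],2)) for d in models.pinpoint("cover_hole",n)])
  print([(np.round(d["position"],4).tolist(),round(d["confidence"],2)) for d in models.pinpoint("pin_seat",n)])
c=np.zeros((560,800,3),np.uint8)
c[:,:400]=cv2.resize(a[160:300,190:290],(400,560));c[:,400:]=cv2.resize(b[165:265,165:236],(400,560))
cv2.imwrite("pics/crop2.png",c)
print(rel([.575,-.193,.345],2.836),rel([.575,-.193,.237],2.836))
E
```

```text
time: 14.52
tool_pos: [0.5735, -0.1931, 0.3467]
tool_rot: [3.141, -0.002, 2.834]
contact_force: [0.1, -0.5, -0.5]
opening: 0.0507
grip_force: 0.0
[([0.2181, 0.2141, 0.0632], 0.91), ([0.2461, -0.2117, 0.0636], 0.87), ([0.3648, -0.0086, 0.061], 0.8), ([0.5071, 0.1774, 0.0789], 0.59)]
[([0.5737, -0.1887, 0.0479], 0.42)]
[([0.3636, -0.0077, 0.0682], 0.95), ([0.2153, 0.2161, 0.0643], 0.94), ([0.5169, 0.1793, 0.0754], 0.88), ([0.2438, -0.2145, 0.0619], 0.67)]
[([0.5708, -0.1928, 0.047], 0.6)]
[-0.0034, -0.0016, 0.0076, 0.0003] [-0.0034, -0.0016, 0.2776, 0.0003]
```

View pics/crop2.png

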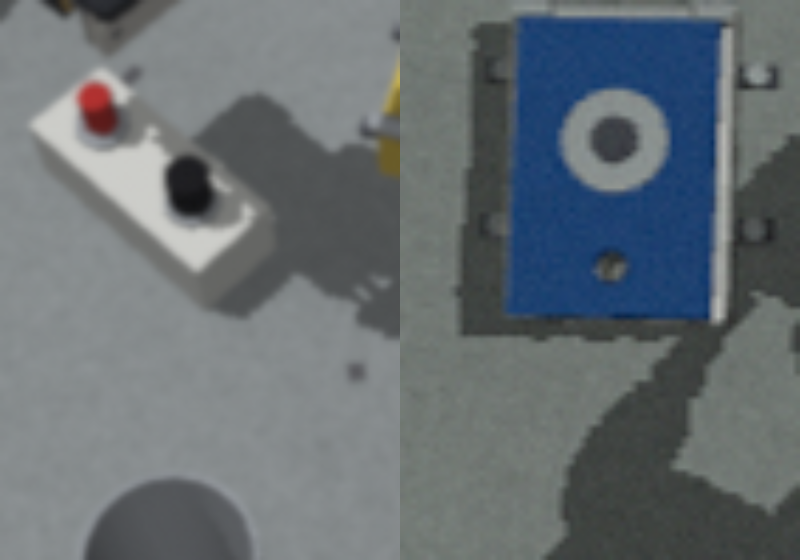

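The crop shows the cover closed flat, with its hole at top pixel (202.5,212.5). Both pins stand undisturbed in the rack.

```bash
python3 -m jog '[[[0,0,0.14],0,0.45],[[0,0,0.23],0,0.45],[[0,0,0.274],0,0.45],[[0,0,0.274],0,0.45],[[0,0,0.274],0,1],[[0,0,0.274],0,1],[[0,0,0.274],0,1],[[0,0,0.274],0,1]]' 40; python3 - <<'E'
from h import *
for z in(.0715,.064):print(ray("top",(202.3,212.2),z))
E
```

```text
time: 15.82
tool_pos: [0.5739, -0.1932, 0.2391]
tool_rot: [3.141, 0.001, 2.835]
contact_force: [0.2, 1.8, 4.3]
opening: 0.0212
grip_force: 40.0
[0.51124196 0.17820032 0.0715    ]
[0.51166232 0.17909061 0.064     ]
```

```bash
python3 -m jog '[[[0,0,-0.1],0,1],[[0,0,-0.2],0,1],[[0,0,-0.28],0,1],[[0,0,-0.28],0,1]]' 40; python3 - <<'E'
from h import *
print(rel([.5115,.1793,.35]))
E
```

```text
time: 16.32
tool_pos: [0.5741, -0.1934, 0.3528]
tool_rot: [-3.141, 0.005, 2.835]
contact_force: [0.2, -0.1, -1.9]
opening: 0.0211
grip_force: 40.0
[0.4302, 0.8413, 0.0041, 0.0]
```

```bash
python3 -m jog '[[[0.43,0.841,0],0,1],[[0.43,0.841,0],0,1],[[0.43,0.841,0],0,1],[[0.43,0.841,0],0,1],[[0.43,0.841,0],0,1],[[0.43,0.841,0],0,1],[[0.43,0.841,0],0,1],[[0.43,0.841,0.05],0,1],[[0.43,0.841,0.05],0,1]]' 40; python3 - <<'E'
from h import *
from cell import models
import cv2
a=cams.read_camera("scene")[:,:,::-1];cv2.imwrite("pics/s3.png",a)
for t in("pin","pin_seat","cover_hole"):
  print(t,[(np.round(d["position"],4).tolist(),round(d["confidence"],2)) for d in models.pinpoint(t,"scene")])
print(observe()["tool_pos"])
cv2.imwrite("pics/crop3.png",cv2.resize(a[130:280,280:420],None,fx=4,fy=4,interpolation=cv2.INTER_CUBIC))
E
```

```text
time: 17.45
tool_pos: [0.5106, 0.1786, 0.3279]
tool_rot: [-3.139, -0.005, 2.835]
contact_force: [0.5, 0.3, -0.8]
opening: 0.021
grip_force: 40.0
pin [([0.5134, 0.1821, 0.0942], 0.47)]
pin_seat [([0.5061, 0.1745, 0.1341], 0.76), ([0.5122, 0.1831, 0.0504], 0.71)]
cover_hole [([0.2454, -0.2105, 0.0598], 0.88), ([0.3644, -0.007, 0.0655], 0.76), ([0.5148, 0.1831, 0.078], 0.66), ([0.5106, 0.1801, 0.0948], 0.45)]
[0.51151995 0.17876223 0.33062961]
```

View pics/crop3.png

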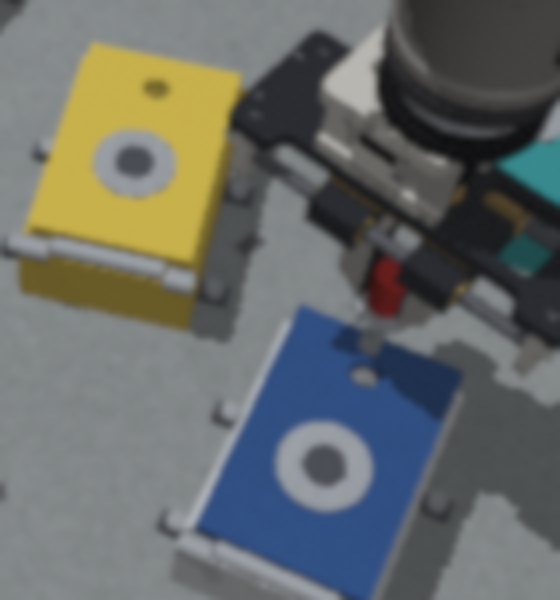

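The crop shows the pin held upright with its red knob at crop (386,288). The shaft tip is at about (371,350), just short of the cover hole at (363,376).

```bash
python3 - <<'E'
from h import *
m=cams.camera_model("scene");P=np.linalg.inv(m["pose"])
def pr(p):
    q=m["camera_matrix"]@(P[:3,:3]@np.array(p)+P[:3,3]);u=q[:2]/q[2];return u.round(1),((u-[280,130]+.5)*4-.5).round(0)
s=observe()["tool_pos"]
for dz in(.234,.189,.184,.169,.159):print(dz,*pr(s-[0,0,dz]))
for x,y in((.5115,.1793),(.5145,.1793),(.5115,.1823)):print(*pr([x,y,.0715]))
print(rel([.5115,.1793,.31]))
import cv2
a=cv2.imread("pics/s3.png")
c=cv2.resize(a[190:235,355:395],None,fx=13,fy=13,interpolation=cv2.INTER_CUBIC)
cv2.imwrite("pics/crop4.png",c)
E
```

```text
0.234 [371.4 217.1] [367. 350.]
0.189 [375.3 206.5] [383. 308.]
0.184 [375.8 205.3] [385. 303.]
0.169 [377.2 201.5] [390. 288.]
0.159 [378.1 198.9] [394. 277.]
[369.6 222.7] [360. 372.]
[369.2 223.8] [358. 377.]
[370.9 223.2] [365. 374.]
[0.0005, 0.0013, 0.0516, 0.0]
```

View pics/crop4.png

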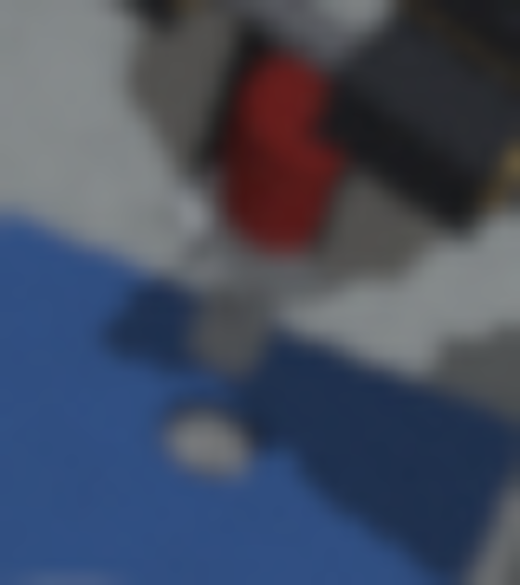

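The crop puts the hole at scene pixel (370.5,223.4) and the shaft tip at about (372,217.6). They line up to about 1 mm, well within the chamfer, so I'm descending.

```bash
python3 -m jog '[[[0,0.003,0.03],0,1],[[0,0.003,0.06],0,1],[[0,0.003,0.075],0,1],[[0,0.003,0.09],0,1],[[0,0.003,0.09],0,1]]' 40; python3 -c "
from h import *
s=observe();print(s['contact_force'],s['torque'],s['tool_pos'])"
```

```text
time: 18.27
tool_pos: [0.5115, 0.1805, 0.2938]
tool_rot: [-3.141, -0.001, 2.835]
contact_force: [0.6, 1.0, -1.3]
opening: 0.0209
grip_force: 40.0
[ 0.57072032  1.03128774 -1.27817936] [-0.02751224 -0.05707205  0.01410775] [0.51147328 0.18053539 0.29382362]
```

```bash
python3 -m jog '[[[0,0,0.02],0,1],[[0,0,0.04],0,1],[[0,0,0.055],0,1],[[0,0,0.065],0,1],[[0,0,0.065],0,1]]' 50
```

```text
time: 18.9
tool_pos: [0.5115, 0.1805, 0.268]
tool_rot: [-3.141, -0.001, 2.835]
contact_force: [0.7, -0.7, -0.1]
opening: 0.0206
grip_force: 50.0
```

```bash
python3 -m jog '[[[0,0,0.012],0,1],[[0,0,0.022],0,1],[[0,0,0.03],0,1],[[0,0,0.03],0,1]]' 60; python3 -m jog '[[[0,0,0.006],0,1],[[0,0,0.006],0,1],[[0,0,0.006],0,1]]' 60
```

```text
time: 19.4
tool_pos: [0.5114, 0.1806, 0.2563]
tool_rot: [-3.141, -0.001, 2.835]
contact_force: [-2.7, -0.8, 4.4]
opening: 0.0206
grip_force: 60.0
time: 19.77
tool_pos: [0.5114, 0.1806, 0.2542]
tool_rot: [3.142, -0.0, 2.835]
contact_force: [-4.3, -0.1, 5.8]
opening: 0.0209
grip_force: 60.0
```

```bash
python3 -m jog '[[[0,0,0.006],0,1],[[0,0,0.006],0,1],[[0,0,0.006],0,1]]' 60; python3 -m jog '[[[0,0,0.005],0,1],[[0,0,0.005],0,1],[[0,0,0.005],0,1]]' 60
```

```text
time: 20.15
tool_pos: [0.5112, 0.1806, 0.2523]
tool_rot: [3.141, -0.0, 2.835]
contact_force: [-5.8, 0.8, 10.8]
opening: 0.0206
grip_force: 60.0
time: 20.52
tool_pos: [0.5111, 0.1807, 0.2513]
tool_rot: [3.141, 0.0, 2.836]
contact_force: [-9.5, -1.6, 18.5]
opening: 0.0207
grip_force: 60.0
```

Resistance is now stiff. I'll relieve the sideways force, then check.

```bash
python3 -m jog '[[[0.004,0,0.002],0,1],[[0.004,0,0.002],0,1],[[0.004,0,0.002],0,1]]' 60; python3 - <<'E'
from h import *
from cell import models
import cv2
a=cams.read_camera("scene")[:,:,::-1];b=cams.read_camera("top")[:,:,::-1];cv2.imwrite("pics/s4.png",a)
for t in("pin","pin_seat","cover_hole"):
  print(t,[(np.round(d["position"],4).tolist(),round(d["confidence"],2)) for d in models.pinpoint(t,"scene") if d["position"][0]>.45])
cv2.imwrite("pics/crop5.png",cv2.resize(a[170:290,310:410],None,fx=5,fy=5,interpolation=cv2.INTER_CUBIC))
E
```

```text
time: 20.9
tool_pos: [0.5103, 0.1809, 0.2511]
tool_rot: [3.14, 0.003, 2.835]
contact_force: [-6.1, -1.9, 19.7]
opening: 0.021
grip_force: 60.0
pin [([0.5138, 0.1837, 0.0182], 0.61), ([0.585, -0.1544, -0.0032], 0.28)]
pin_seat [([0.5086, 0.1785, 0.0605], 0.58)]
cover_hole [([0.515, 0.1811, 0.0667], 0.84)]
```

View pics/crop5.png

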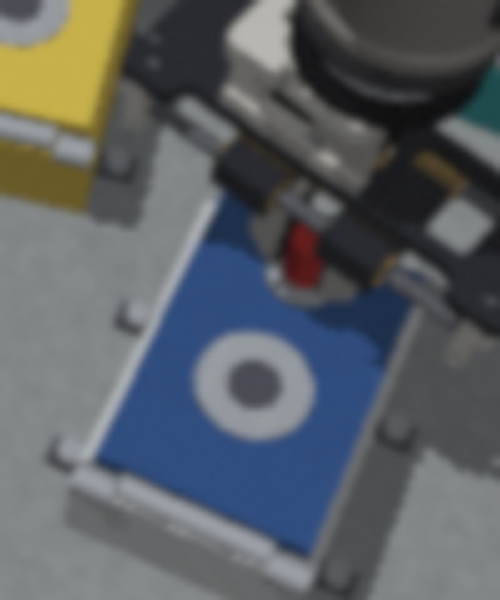

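The crop shows the flange flat on the cover, with the red knob at crop (300,258). The force knee (8 to 20 N at TCP z ≈ 0.252) and the tip height of 18 mm both match the shut position. Handing in while still pressing.

```bash
python3 -m jog '[[[0,0,0.001],0,1],[[0,0,0.001],0,1],[[0,0,0.001],0,1],[[0,0,0.001],0,1]]' 60; python3 -c "
from cell import robot
print(robot.hand_in())"
```

```text
time: 21.65
tool_pos: [0.5103, 0.1809, 0.2509]
tool_rot: [3.14, 0.003, 2.835]
contact_force: [-6.3, -1.8, 20.8]
opening: 0.0206
grip_force: 60.0
the job is handed in; nothing more can be done
None
```

I folded the blue cover down, pushed the red-knobbed pin through it into the lower hole and handed in at about 22 s, with the arm still pressing at about 21 N and gripping at 60 N. The pin's tip height and the sharp rise in force both match the cover being fully shut, but no verdict came back.

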